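# Light and shoot the thread cone picture

### The arm

A 6-joint arm with a two-finger parallel gripper is mounted at the origin on the work surface. World frame = base frame: x ahead of the robot, y to its left, z up, the work surface at z = 0. Lengths are in m, angles in rad, forces in N, time in s.
With the tool pointing down it reaches from about 0.3 to 0.75 m from the base axis. Payload 8.5 kg.
Tool frame: the origin (TCP) lies at the very end of the fingers, on their centre line; the grasp point (between the pads) lies 19 mm behind it (robot.grip_depth is the distance from the TCP to the grasp point, in m); z points along the fingers, y is the line along which they close (so a half turn about z gives the same grasp; the last joint's range is limited). The gripper opens to 88 mm and grips with 3 to 60 N. Pads are 18 mm wide; open, the fingers measure 123 mm over their backs; the gripper's body (75 mm by 187 mm) begins 45 mm behind the grasp point.
Start: joints at [1.052, 0.381, 1.297, -0, 1.464, -0.215], TCP at [0.165, 0.525, 0.239] pointing down, gripper open.
Joint ranges: [-3.11, 3.11], [-0.89, 2.33], [0.22, 2.48], [-1.42, 4.56], [0.17, 2.85], [-2.88, 2.88]. Speed limits (rad/s): [2.39, 2.39, 3.14, 3.14, 3.14, 3.14].

### API

Orientations are given as a 3x3 rotation matrix whose columns are the frame's x, y, z axes.
In Python, from plant import robot gives the robot as it stands.
- The arm moves only by the shell command python3 -m crank 'ROWS' [OPENING] [FORCE]. ROWS is JSON, a list of rows, each an object with "delta_pos": the shift along the tool's x, y, z in m, a list of three; "yaw": the turn about the tool's z in degrees. A call has 1 to 20 rows; each row is the pose to reach, as a shift and turn from the pose commanded when the call began, along the tool's axes at that moment; what a row does not reach only later rows make up. A row lasts 1/8 s, in which the tool goes at most 62.5 mm and 10.7 degrees, less where a joint would pass 70% of its speed; a pose out of reach is approached as far as the arm can. A call with a gripper value outside its range is refused whole. OPENING is the closure, from 0 (fully open) to 1 (shut), set as the call begins (- or left out, the last holds). The fingers move at their own pace and stop on an object; FORCE is the grip in N (left out, the last holds). Time passes only in rows, so rows that repeat a pose let the fingers close. It gives the time, the measured TCP pose, the force, the opening and the grip force at its end, in the units of the state.
- robot.sense(): the state, without advancing time (a new reading comes with each control period).
- robot.snapshot(name): name is "scene" or "top"; returns the picture (384x512x3 uint8, blue, green, red); there is no depth.
- robot.camera_model(name): a dict with "K" (3x3 intrinsics, pixels), "xyz" and "attitude" of the camera in the world. Camera axes: x right, y down, z forward; pixel columns grow to the right and rows downward; lengths in m; the calibration is good to about 2 mm. A picture is of the moment at which its call begins. camera_model takes no time and is no camera call.
- robot.hand_in(): hands the job in; it is judged then, once.
The state is a dict: "clock": time; "joints": joint angles; "joint_vel": joint speeds; "joint_torque": joint torques, N m; "tcp_pos": TCP position; "orientation": TCP orientation; "force": force on the tool from outside, world axes, zero at the start; "wrist_torque": the same for the moment, N m; "width": finger opening in m; "grip_force": force on a finger pad.
Only numpy, scipy, OpenCV 4.12 (cv2) and the standard library are available. Lean on these libraries where they do the work, as an engineer would, in place of code of your own. Each camera call takes 0.05 s, during which the arm holds its last target. There are 200 camera calls.

### The job

Take the shop picture of the thread cones: stand every cone from the pocket tray upright on the sticker of its own colour so that the sticker is hidden in the middle under it, click the lamp selector round to daylight (blue dot), and slide the two faders up until their lines are level with the pink tape marks beside them. When all of that is in place, press the red camera release fully, then slide both faders all the way back down, with the selector left on daylight and the cones left standing on their stickers. If a cone gets knocked off its sticker at any time, put it back, and do not disturb the other sewing things on the table.

Things in the scene. Friction and masses are not known exactly. Their poses are not given: they have to be found in the camera images.
- cone_orange: orange thread cone, loose, 120 g, may be absent. Origin at the centre of its underside, z up its axis. Thread 60 mm across at the foot, 48 mm at the shoulder 66 mm up; above it the bare white core, a 24 mm cylinder from 66 to 90 mm: grip it there from above, any yaw. Starts standing in an 87 mm square pocket of a fixed wooden tray (186 by 186 mm, floor 4 mm, walls 30 mm high, 2 by 2 pockets)
- cone_blue: blue thread cone, loose, 120 g, may be absent. Origin at the centre of its underside, z up its axis. Thread 60 mm across at the foot, 48 mm at the shoulder 66 mm up; above it the bare white core, a 24 mm cylinder from 66 to 90 mm: grip it there from above, any yaw. Starts standing in an 87 mm square pocket of a fixed wooden tray (186 by 186 mm, floor 4 mm, walls 30 mm high, 2 by 2 pockets)
- cone_green: green thread cone, loose, 120 g, may be absent. Origin at the centre of its underside, z up its axis. Thread 60 mm across at the foot, 48 mm at the shoulder 66 mm up; above it the bare white core, a 24 mm cylinder from 66 to 90 mm: grip it there from above, any yaw. Starts standing in an 87 mm square pocket of a fixed wooden tray (186 by 186 mm, floor 4 mm, walls 30 mm high, 2 by 2 pockets)
- cone_yellow: yellow thread cone, loose, 120 g, may be absent. Origin at the centre of its underside, z up its axis. Thread 60 mm across at the foot, 48 mm at the shoulder 66 mm up; above it the bare white core, a 24 mm cylinder from 66 to 90 mm: grip it there from above, any yaw. Starts standing in an 87 mm square pocket of a fixed wooden tray (186 by 186 mm, floor 4 mm, walls 30 mm high, 2 by 2 pockets)
- sticker_orange: flat round orange sticker, 24 mm across, under 1 mm thick, stuck on the white shooting board (fixed, 200 by 210 by 6 mm; the four stickers form two rows of two, about 96 by 100 mm apart); marks where the orange cone is to stand. Origin at its centre, on the board's top (6 mm above the table)
- sticker_blue: flat round blue sticker, 24 mm across, under 1 mm thick, stuck on the white shooting board (fixed, 200 by 210 by 6 mm; the four stickers form two rows of two, about 96 by 100 mm apart); marks where the blue cone is to stand. Origin at its centre, on the board's top (6 mm above the table)
- sticker_green: flat round green sticker, 24 mm across, under 1 mm thick, stuck on the white shooting board (fixed, 200 by 210 by 6 mm; the four stickers form two rows of two, about 96 by 100 mm apart); marks where the green cone is to stand. Origin at its centre, on the board's top (6 mm above the table)
- sticker_yellow: flat round yellow sticker, 24 mm across, under 1 mm thick, stuck on the white shooting board (fixed, 200 by 210 by 6 mm; the four stickers form two rows of two, about 96 by 100 mm apart); marks where the yellow cone is to stand. Origin at its centre, on the board's top (6 mm above the table)
- desk: black two-lamp lighting desk, fixed, 180 (its x) by 190 (y) by 45 mm, flat top. Origin at the centre of its underside. Two fader tracks run along its x: key light (ochre cap) at y = +60 mm, fill light (light grey cap) at y = +10 mm; selector knob at x = +10, y = -55 mm. Desk and cone tray stand one on each side of the board, either way round
- key_fader (a joint): key-light fader, 0 (fully down, off) to 0.080 m (full), up is along the desk's +x. Stays where it is left; slides with about 1.5 N. Joint value 0 has the cap at the desk's x = -40 mm
- key_fader_line (a point): black index line across the middle of the top of the ochre key-fader cap, 70 mm above the table. The cap is 16 mm along the track, 24 mm across and reaches from 5 to 25 mm above the desk's top
- mark_key: pink tape mark of the key light, 4 mm (along the track) by 14 mm, flat on the desk 20 mm to the +y side of the key track; its origin is its middle and its axes are those of the desk. The level for this picture: the cap's line is to lie level with it along the track
- fill_fader (a joint): fill-light fader, as the key fader: 0 (fully down) to 0.080 m, up along the desk's +x
- fill_fader_line (a point): black index line across the middle of the top of the light grey fill-fader cap (same size as the other)
- mark_fill: pink tape mark of the fill light, as the other, 20 mm to the +y side of the fill track
- selector (a joint): colour selector knob of the lamps, rad, grows clockwise seen from above; clicks into three places: 0 (amber dot, warm), 0.7 (white dot, neutral) and 1.4 (blue dot, daylight); starts at 0 or 0.7; stops just past the end places. Between places a detent resists with up to about 0.13 N m and then snaps it on to the nearer place
- selector_top (a point): middle of the top of the selector knob, on its axis, 75 mm above the table. Black bar grip 42 mm long, 12 mm wide, from 8 to 30 mm above the desk, on a 42 mm round skirt; a white line on the pointing end. The bar points along the desk's x turned by (0.7 minus the joint value) about vertical
- release (a joint): camera release: red push button, 0 (up) to 0.006 m (fully pressed, about 5 N), springs back. The picture is taken beyond 0.004 m
- release_top (a point): middle of the top of the red button, 26 mm across, about 40 mm above the table, on a grey fixed block 50 by 60 by 18 mm
- scissors: tailor's scissors with gold bows, about 200 mm long, lying flat, origin at the pivot; loose bystander, to be left where it is
- tape_roll: rolled measuring tape, 70 mm disc, 18 mm high; loose bystander, to be left where it is
- pincushion: red pincushion, 80 mm across, 58 mm high with its pins; loose bystander, to be left where it is
- chalk: blue tailor's chalk, 48 by 40 by 8 mm; loose bystander, to be left where it is
- thimble: brass thimble, 23 mm across, 26 mm high; loose bystander, to be left where it is
Not all that is in view belongs to the job. Of the things that look like the part that bears release, the smaller one is meant.

How it is judged:
By the outcome, as a careful person would: the job done as asked, in the order asked, and still so for the second after the job is handed in, with the robot touching nothing.
Of cone_orange, cone_blue, cone_green, cone_yellow only 3 to 4 are there at a start; the rules pass over those that are not, and their reading is None.
At some moment in a run one of cone_orange, cone_blue, cone_green, cone_yellow may be knocked a few centimetres aside while the robot is not near it.
It also fails if it takes over 210 s, if anything falls off the work surface, if the arm or the gripper's body presses on something with over 40 N, if the wrist force passes 120 N, or if a joint passes its speed limit or range.

## Working session

There is one attempt and no reset: what is moved stays moved. The work goes in short steps, Python scripts to look and compute and a shell command to move; the robot and the scene stay as the last step left them, time stands still between calls to the robot, and variables do not carry over. Pictures are saved under pics/ and viewed, at most 14 in all, crops included, and the job is handed in when it is done.

```bash
ls; mkdir -p pics; python3 - <<'E'
from plant import robot
import cv2
for n in ("scene","top"):
    cv2.imwrite(f"pics/{n}0.png",robot.snapshot(n)); m=robot.camera_model(n); print(n,m)
s=robot.sense();print(s)
E
```

```text
pics
scene {'K': array([[479.922567  ,   0.        , 250.22855222],
       [  0.        , 479.922567  , 187.96540493],
       [  0.        ,   0.        ,   1.        ]]), 'xyz': array([0.88858288, 0.60904399, 1.04197104]), 'attitude': array([[-0.86118363,  0.4182556 , -0.28883388],
       [ 0.50828988,  0.70635207, -0.49265419],
       [-0.00203696, -0.57107706, -0.82089393]])}
top {'K': array([[410.94559598,   0.        , 259.18633865],
       [  0.        , 410.94559598, 189.95297853],
       [  0.        ,   0.        ,   1.        ]]), 'xyz': array([0.35795759, 0.01432544, 1.11410559]), 'attitude': array([[ 0.00789502, -0.98116252,  0.19302276],
       [-0.99974669, -0.01181337, -0.01915741],
       [ 0.02107678, -0.19282262, -0.98100724]])}
{'clock': 0.1, 'joints': array([ 1.05166787e+00,  3.81091806e-01,  1.29811270e+00,  7.51385134e-06,
        1.46364662e+00, -2.15324451e-01]), 'joint_vel': array([ 8.17567047e-05, -1.53976493e-03, -1.34489891e-03,  3.15795422e-04,
       -1.21237677e-03, -1.52067697e-03]), 'joint_torque': array([ 3.70406779e-03, -4.38651466e+01, -2.24908966e+01,  7.14534963e-02,
        3.42526892e-02, -9.27679821e-05]), 'tcp_pos': array([0.16442078, 0.52458806, 0.23824368]), 'orientation': array([[-9.54205090e-01,  2.99152550e-01, -6.30842286e-04],
       [ 2.99153087e-01,  9.54204509e-01, -1.08896099e-03],
       [ 2.76187097e-04, -1.22781054e-03, -9.99999208e-01]]), 'force': array([-0.17776154, -0.4575722 , -0.29041807]), 'wrist_torque': array([-0.04137367,  0.03668244, -0.02377125]), 'grip_force': 0.0, 'width': 0.08810917084838382}
```

View pics/top0.png

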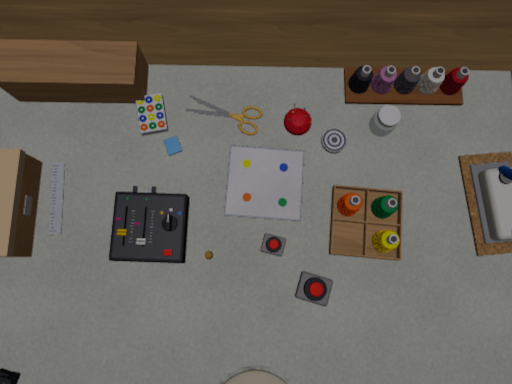

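View pics/scene0.png

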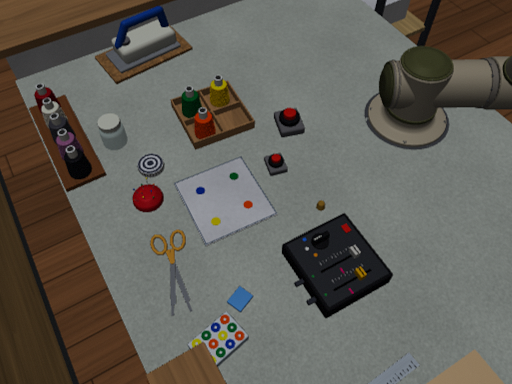

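The pictures show three cones in the tray: orange at top (350,205), green at (385,207) and yellow at (386,240). There is no blue cone. The board stickers are yellow (247,164), blue (284,167), orange (247,197) and green (283,202), and the desk is at (150,227). Two things look like the release: a small block at (274,244) and a larger one at (315,289). There is also a red rectangle on the desk at (168,253), which is only a print. The smaller block is meant, and I'll confirm it in a crop.

```bash
cat > h.py <<'E'
import numpy as np, cv2
from plant import robot
def ray(n,uv,z):
    m=robot.camera_model(n); d=m["attitude"]@np.linalg.inv(m["K"])@np.array([uv[0],uv[1],1.]); c=m["xyz"]
    return c+d*(z-c[2])/d[2]
def proj(n,p):
    m=robot.camera_model(n); q=m["K"]@(m["attitude"].T@(np.array(p)-m["xyz"])); return q[:2]/q[2]
def blobs(im,lo,hi,roi,amin=5):
    h=cv2.cvtColor(im,cv2.COLOR_BGR2HSV); M=cv2.inRange(h,np.array(lo),np.array(hi))
    x0,y0,x1,y1=roi; Z=np.zeros_like(M); Z[y0:y1,x0:x1]=M[y0:y1,x0:x1]
    n,_,st,c=cv2.connectedComponentsWithStats(Z)
    return sorted([(int(st[i,4]),c[i].round(2).tolist()) for i in range(1,n) if st[i,4]>=amin],reverse=True)
E
python3 - <<'E'
from h import *
im=cv2.imread("pics/top0.png"); sc=cv2.imread("pics/scene0.png")
a=cv2.resize(im[180:275,100:200],(400,380),interpolation=cv2.INTER_CUBIC)
b=cv2.resize(im[225:320,250:350],(400,380),interpolation=cv2.INTER_CUBIC)
c=cv2.resize(sc[205:320,275:400],(400,368)[:2],interpolation=cv2.INTER_CUBIC)[:220]
cv2.imwrite("pics/crop1.png",np.hstack([a,b]))
cv2.imwrite("pics/crop2.png",cv2.resize(sc[205:320,275:400],(625,575),interpolation=cv2.INTER_CUBIC))
roi=(222,140,308,222)
for k,lo,hi in(("yel",(22,120,80),(35,255,255)),("blue",(105,120,60),(125,255,255)),("or",(5,150,80),(16,255,255)),("gr",(60,120,40),(85,255,255))):
    r=blobs(im,lo,hi,roi); print(k,r[:2],[ray("top",q[1],.006).round(4) for q in r[:1]], [ray("scene",q[1],.006).round(4) for q in blobs(sc,lo,hi,(175,155,278,245))[:1]])
for n,i,rr in(("top",im,(260,232,288,257)),("top",im,(300,275,330,305)),("scene",sc,(265,150,290,175)),("scene",sc,(275,100,310,140))):
    r=blobs(i,(0,150,60),(6,255,255),rr); print("red",n,r[:2],[ray(n,q[1],.04).round(4) for q in r[:1]])
for n,i,rr in(("top",im,(105,185,192,268)),("scene",sc,(280,210,395,318))):
    for k,lo,hi in(("pink",(150,80,60),(175,255,255)),("ochre",(15,120,80),(30,255,255)),("lightgrey",(0,0,120),(180,60,255)),("dot",(100,120,80),(125,255,255))):
        for q in blobs(i,lo,hi,rr,3)[:4]: print(n,k,q,ray(n,q[1],.045 if k in("pink","dot") else .07).round(4)[:2])
E
```

```text
yel [(48, [246.25, 163.0])] [array([0.652 , 0.0293, 0.006 ])] [array([0.6507, 0.0292, 0.006 ])]
blue [(44, [283.05, 166.93])] [array([ 0.6421, -0.0732,  0.006 ])] [array([ 0.6411, -0.0738,  0.006 ])]
or [(48, [246.35, 196.65])] [array([0.5569, 0.0277, 0.006 ])] [array([0.5556, 0.027 , 0.006 ])]
gr [(42, [282.05, 201.83])] [array([ 0.5436, -0.0701,  0.006 ])] [array([ 0.5424, -0.0702,  0.006 ])]
red top [(78, [273.38, 243.87])] [array([ 0.4269, -0.0447,  0.04  ])]
red top [(171, [315.63, 288.79])] [array([ 0.3141, -0.1527,  0.04  ])]
red scene [(63, [275.57, 157.48])] [array([ 0.4278, -0.043 ,  0.04  ])]
red scene [(97, [289.3, 112.46])] [array([ 0.3066, -0.1616,  0.04  ])]
top pink (18, [136.5, 223.0]) [0.4771 0.3111]
top pink (18, [117.5, 218.0]) [0.4896 0.361 ]
top ochre (67, [121.4, 231.85]) [0.4516 0.3405]
top ochre (13, [161.38, 212.38]) [0.5021 0.2429]
top lightgrey (658, [176.79, 215.1]) [0.4956 0.2034]
top lightgrey (479, [111.29, 203.94]) [0.5225 0.3713]
top lightgrey (235, [132.08, 264.79]) [0.3701 0.3083]
top lightgrey (18, [106.44, 249.17]) [0.408  0.3745]
top dot (12, [179.25, 212.67]) [0.5053 0.2018]
scene pink (19, [350.53, 290.42]) [0.4874 0.36  ]
scene pink (17, [341.71, 270.29]) [0.4751 0.3112]
scene ochre (65, [360.71, 271.66]) [0.4515 0.3426]
scene ochre (14, [315.29, 254.5]) [0.5133 0.2573]
scene lightgrey (3920, [333.52, 251.69]) [0.4739 0.2725]
scene lightgrey (608, [362.96, 309.1]) [0.5005 0.4128]
scene lightgrey (20, [353.7, 250.4]) [0.4327 0.293 ]
scene lightgrey (14, [356.64, 248.5]) [0.424  0.2926]
scene dot (15, [304.2, 238.93]) [0.5027 0.2015]
```

View pics/crop1.png

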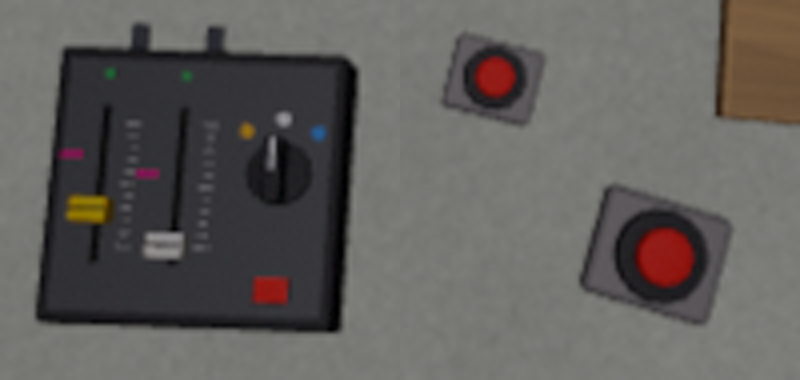

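View pics/crop2.png

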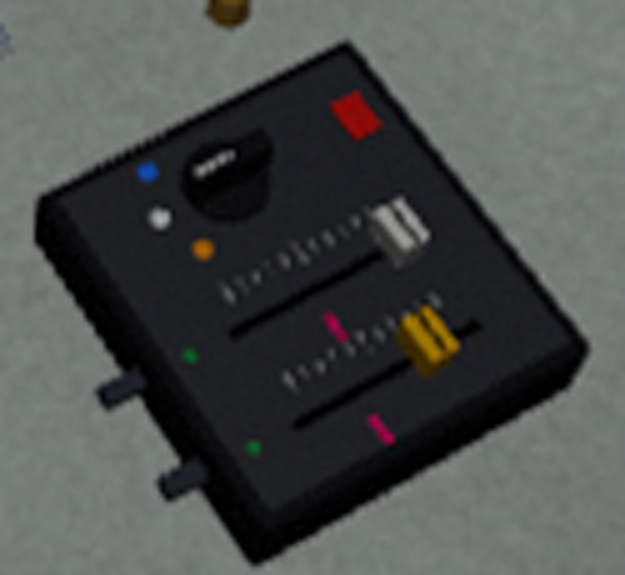

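The crop confirms the release: the small red button at top (274,244) on its ~50x60 block. The one at (315,289) is larger. On the desk, the ochre cap is partly up with its pink mark above it, and the white cap is near the bottom. The knob's white line points about at the white dot. Next I'll work out the desk pose, the knob and the cone axes.

```bash
python3 - <<'E'
from h import *
im=cv2.imread("pics/top0.png"); sc=cv2.imread("pics/scene0.png")
T=lambda u,v:(100+(u-1.5)/4,180+(v-1.5)/4); S=lambda u,v:(275+(u-2)/5,205+(v-2)/5)
def pr(l,n,f,z,pts):
    P=np.array([ray(n,f(*p),z)[:2] for p in pts]); print(l,n,P.round(4).tolist(),"mean",P.mean(0).round(4), "ang",np.degrees(np.arctan2(*(P[0]-P[-1])[::-1])).round(2))
pr("keytrack","top",T,.045,[(108,105),(93,262)]); pr("filltrack","top",T,.045,[(186,108),(172,262)])
pr("keytrack","scene",S,.045,[(295,426),(480,324)]); pr("filltrack","scene",S,.045,[(232,334),(382,258)])
pr("corners","top",T,.045,[(66,50),(345,60),(328,328),(38,320)])
pr("corners","scene",S,.045,[(258,538),(42,205),(347,45),(587,348)])
pr("knobline","top",T,.075,[(273,137),(271,165)]); pr("knobline","scene",S,.075,[(197,173),(235,154)])
pr("keyline","top",T,.07,[(68,207),(106,209)]); pr("keyline","scene",S,.07,[(418,318),(442,350)])
pr("fillline","top",T,.07,[(146,243),(183,245)]); pr("fillline","scene",S,.07,[(396,207),(415,237)])
# cones: white cores and thread
for n,i,rr in(("top",im,(331,188,402,258)),("scene",sc,(172,72,255,145))):
    print(n,"white",[(a,c,ray(n,c,.09)[:2].round(4).tolist()) for a,c in blobs(i,(0,0,130),(180,60,255),rr,4)])
x0=cv2.resize(im[180:265,325:410],(400,400),interpolation=cv2.INTER_CUBIC)
x1=cv2.resize(sc[65:145,170:250],(400,400),interpolation=cv2.INTER_CUBIC)
cv2.imwrite("pics/crop3.png",np.hstack([x0,x1]))
E
```

```text
keytrack top [[0.5217, 0.3397], [0.4198, 0.3421]] mean [0.4708 0.3409] ang -1.38
filltrack top [[0.5203, 0.2889], [0.4203, 0.2917]] mean [0.4703 0.2903] ang -1.65
keytrack scene [[0.5187, 0.3398], [0.4176, 0.3427]] mean [0.4681 0.3413] ang -1.63
filltrack scene [[0.517, 0.2896], [0.4355, 0.2937]] mean [0.4762 0.2917] ang -2.83
corners top [[0.558, 0.3696], [0.5534, 0.1866], [0.3794, 0.1901], [0.3829, 0.3743]] mean [0.4684 0.2802] ang -1.52
corners scene [[0.5626, 0.3731], [0.5553, 0.1909], [0.3797, 0.1928], [0.3836, 0.3765]] mean [0.4703 0.2833] ang -1.08
knobline top [[0.4978, 0.2252], [0.48, 0.2255]] mean [0.4889 0.2254] ang -1.15
knobline scene [[0.4955, 0.2257], [0.4748, 0.2264]] mean [0.4851 0.2261] ang -2.06
keyline top [[0.4526, 0.3526], [0.4516, 0.3287]] mean [0.4521 0.3406] ang 87.54
keyline scene [[0.4511, 0.3332], [0.4515, 0.3507]] mean [0.4513 0.3419] ang -91.38
fillline top [[0.4305, 0.3022], [0.4295, 0.279]] mean [0.43   0.2906] ang 87.45
fillline scene [[0.4256, 0.2842], [0.4276, 0.3007]] mean [0.4266 0.2925] ang -96.8
top white [(10, [358.1, 199.4], [0.538, -0.2573]), (9, [395.0, 241.89], [0.4314, -0.3458]), (7, [391.0, 235.86], [0.4464, -0.3365]), (6, [389.17, 202.5], [0.5309, -0.3364]), (5, [352.6, 197.2], [0.5435, -0.2435]), (4, [396.25, 236.5], [0.4449, -0.3497])]
scene white [(7, [190.57, 86.43], [0.5209, -0.3504]), (5, [185.0, 88.4], [0.538, -0.3512])]
```

View pics/crop3.png

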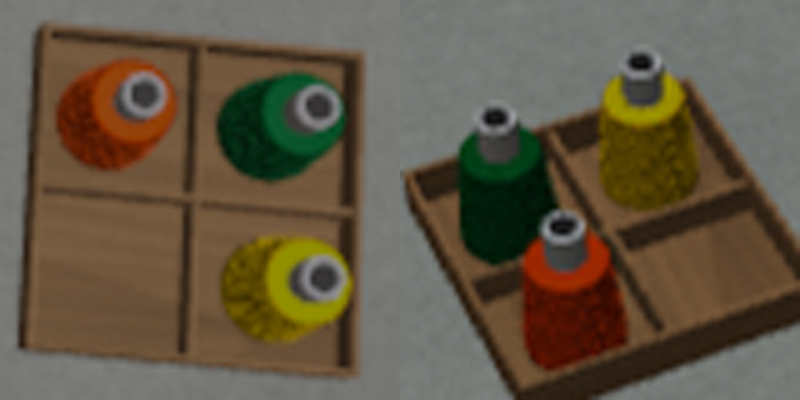

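```bash
python3 - <<'E'
from h import *
k=85/400
for nm,t,s in(("orange",(144,95),(164,227)),("green",(319,106),(95,118)),("yellow",(323,278),(240,64))):
    pt=(325+(t[0]-1.9)*k,180+(t[1]-1.9)*k); ps=(170+(s[0]-2)/5,65+(s[1]-2)/5)
    print(nm,ray("top",pt,.094).round(4),ray("scene",ps,.094).round(4))
E
```

```text
orange [ 0.5362 -0.2489  0.094 ] [ 0.5357 -0.248   0.094 ]
green [ 0.5313 -0.3433  0.094 ] [ 0.5304 -0.3428  0.094 ]
yellow [ 0.4391 -0.3404  0.094 ] [ 0.4393 -0.34    0.094 ]
```

```bash
python3 -m crank '[{"delta_pos":[-0.0366,-0.0392,0],"yaw":4.5},{"delta_pos":[-0.0732,-0.0783,0],"yaw":9},{"delta_pos":[-0.1098,-0.1175,0],"yaw":13.6},{"delta_pos":[-0.1464,-0.1566,0],"yaw":18.2},{"delta_pos":[-0.183,-0.1958,0],"yaw":22.7},{"delta_pos":[-0.2196,-0.2349,0],"yaw":27.2},{"delta_pos":[-0.2562,-0.274,0],"yaw":31.8},{"delta_pos":[-0.2928,-0.3132,0],"yaw":36.3},{"delta_pos":[-0.3294,-0.3524,0],"yaw":40.8},{"delta_pos":[-0.366,-0.3915,0],"yaw":45.4},{"delta_pos":[-0.4026,-0.4306,0],"yaw":50},{"delta_pos":[-0.4392,-0.4698,0],"yaw":54.5},{"delta_pos":[-0.4758,-0.509,0],"yaw":59},{"delta_pos":[-0.5124,-0.548,0],"yaw":63.5},{"delta_pos":[-0.549,-0.587,0],"yaw":68},{"delta_pos":[-0.5857,-0.6264,0],"yaw":72.6},{"delta_pos":[-0.5857,-0.6264,0],"yaw":72.6},{"delta_pos":[-0.5857,-0.6264,0],"yaw":72.6}]' 0.4 20; python3 -c "
from plant import robot;s=robot.sense();print(s['orientation'].round(4),s['width'])"
```

```text
clock: 2.35
tcp_pos: [0.5357, -0.2477, 0.2383]
orientation: [[-0.0, 1.0, -0.001], [1.0, 0.0, 0.001], [0.001, -0.001, -1.0]]
force: [0.5, 0.1, -0.6]
width: 0.0531
grip_force: 0.0
[[-3.e-04  1.e+00 -9.e-04]
 [ 1.e+00  3.e-04  9.e-04]
 [ 9.e-04 -9.e-04 -1.e+00]] 0.053128537291770715
```

```bash
python3 -m crank '[{"delta_pos":[0,0,0.05]},{"delta_pos":[0,0,0.1]},{"delta_pos":[0,0,0.13]},{"delta_pos":[0,0,0.15]},{"delta_pos":[0,0,0.165]},{"delta_pos":[0,0,0.165]},{"delta_pos":[0,0,0.165]}]' 0.4 20 && python3 -m crank '[{"delta_pos":[0,0,0]},{"delta_pos":[0,0,0]},{"delta_pos":[0,0,0]},{"delta_pos":[0,0,0]},{"delta_pos":[0,0,0]},{"delta_pos":[0,0,0]}]' 1 20
```

```text
invalid input
```

```bash
python3 -m crank '[{"delta_pos":[0,0,0.05],"yaw":0},{"delta_pos":[0,0,0.1],"yaw":0},{"delta_pos":[0,0,0.13],"yaw":0},{"delta_pos":[0,0,0.15],"yaw":0},{"delta_pos":[0,0,0.165],"yaw":0},{"delta_pos":[0,0,0.165],"yaw":0},{"delta_pos":[0,0,0.165],"yaw":0}]' 0.4 20 && python3 -m crank '[{"delta_pos":[0,0,0],"yaw":0},{"delta_pos":[0,0,0],"yaw":0},{"delta_pos":[0,0,0],"yaw":0},{"delta_pos":[0,0,0],"yaw":0},{"delta_pos":[0,0,0],"yaw":0},{"delta_pos":[0,0,0],"yaw":0}]' 1 20
```

```text
clock: 3.22
tcp_pos: [0.5364, -0.2481, 0.0747]
orientation: [[-0.0, 1.0, 0.001], [1.0, 0.0, -0.001], [-0.001, 0.001, -1.0]]
force: [-0.4, 0.8, -0.5]
width: 0.0529
grip_force: 0.0
clock: 3.98
tcp_pos: [0.5361, -0.2482, 0.0739]
orientation: [[0.0, 1.0, 0.0], [1.0, -0.0, -0.0], [-0.0, 0.0, -1.0]]
force: [0.0, 0.8, 0.5]
width: 0.0234
grip_force: 20.0
```

```bash
python3 -m crank '[{"delta_pos":[0,0,-0.04],"yaw":0},{"delta_pos":[0,0,-0.09],"yaw":0},{"delta_pos":[0,0,-0.12],"yaw":0},{"delta_pos":[0.03,0.002,-0.12],"yaw":0},{"delta_pos":[0.075,0.006,-0.12],"yaw":0},{"delta_pos":[0.12,0.01,-0.12],"yaw":0},{"delta_pos":[0.165,0.014,-0.12],"yaw":0},{"delta_pos":[0.21,0.017,-0.12],"yaw":0},{"delta_pos":[0.25,0.02,-0.12],"yaw":0},{"delta_pos":[0.2755,0.02,-0.12],"yaw":0},{"delta_pos":[0.2755,0.02,-0.12],"yaw":0},{"delta_pos":[0.2755,0.02,-0.08],"yaw":0},{"delta_pos":[0.2755,0.02,-0.04],"yaw":0},{"delta_pos":[0.2755,0.02,-0.02],"yaw":0},{"delta_pos":[0.2755,0.02,-0.01],"yaw":0},{"delta_pos":[0.2755,0.02,-0.006],"yaw":0},{"delta_pos":[0.2755,0.02,-0.003],"yaw":0},{"delta_pos":[0.2755,0.02,-0.003],"yaw":0},{"delta_pos":[0.2755,0.02,-0.003],"yaw":0}]'
```

```text
clock: 6.35
tcp_pos: [0.5562, 0.0274, 0.0772]
orientation: [[-0.0, 1.0, 0.001], [1.0, 0.0, -0.0], [-0.0, 0.001, -1.0]]
force: [-0.4, -0.3, -1.6]
width: 0.0229
grip_force: 20.0
```

```bash
python3 -m crank '[{"delta_pos":[0,0,0.001],"yaw":0},{"delta_pos":[0,0,0.001],"yaw":0},{"delta_pos":[0,0,0.001],"yaw":0}]' && python3 -m crank '[{"delta_pos":[0,0,0],"yaw":0},{"delta_pos":[0,0,0],"yaw":0},{"delta_pos":[0,0,0],"yaw":0},{"delta_pos":[0,0,0],"yaw":0}]' 0.4 20 && python3 -m crank '[{"delta_pos":[0,0,-0.03],"yaw":0},{"delta_pos":[0,0,-0.07],"yaw":0},{"delta_pos":[-0.03,0,-0.1],"yaw":0},{"delta_pos":[-0.08,-0.005,-0.1],"yaw":0},{"delta_pos":[-0.13,-0.01,-0.1],"yaw":0},{"delta_pos":[-0.18,-0.015,-0.1],"yaw":0},{"delta_pos":[-0.23,-0.02,-0.1],"yaw":0},{"delta_pos":[-0.28,-0.023,-0.1],"yaw":0},{"delta_pos":[-0.33,-0.025,-0.1],"yaw":0},{"delta_pos":[-0.36,-0.025,-0.1],"yaw":0},{"delta_pos":[-0.3705,-0.0252,-0.1],"yaw":0},{"delta_pos":[-0.3705,-0.0252,-0.1],"yaw":0},{"delta_pos":[-0.3705,-0.0252,-0.06],"yaw":0},{"delta_pos":[-0.3705,-0.0252,-0.03],"yaw":0},{"delta_pos":[-0.3705,-0.0252,-0.01],"yaw":0},{"delta_pos":[-0.3705,-0.0252,0.002],"yaw":0},{"delta_pos":[-0.3705,-0.0252,0.002],"yaw":0}]' && python3 -m crank '[{"delta_pos":[0,0,0],"yaw":0},{"delta_pos":[0,0,0],"yaw":0},{"delta_pos":[0,0,0],"yaw":0},{"delta_pos":[0,0,0],"yaw":0},{"delta_pos":[0,0,0],"yaw":0},{"delta_pos":[0,0,0],"yaw":0}]' 1 20
```

```text
clock: 6.72
tcp_pos: [0.5562, 0.0274, 0.0759]
orientation: [[0.0, 1.0, 0.0], [1.0, -0.0, -0.0], [-0.0, 0.0, -1.0]]
force: [0.5, -0.3, 0.5]
width: 0.0234
grip_force: 20.0
clock: 7.22
tcp_pos: [0.556, 0.0274, 0.0758]
orientation: [[0.0, 1.0, -0.0], [1.0, -0.0, 0.0], [0.0, -0.0, -1.0]]
force: [-0.5, 0.5, 0.2]
width: 0.0528
grip_force: 0.0
clock: 9.35
tcp_pos: [0.5309, -0.3422, 0.0736]
orientation: [[-0.001, 1.0, -0.001], [1.0, 0.001, 0.001], [0.001, -0.001, -1.0]]
force: [-0.7, 0.1, 0.1]
width: 0.0528
grip_force: 0.0
clock: 10.1
tcp_pos: [0.5311, -0.3433, 0.0741]
orientation: [[0.0, 1.0, 0.001], [1.0, -0.0, -0.001], [-0.001, 0.001, -1.0]]
force: [0.9, 0.3, 3.6]
width: 0.0234
grip_force: 20.0
```

```bash
python3 -m crank '[{"delta_pos":[0,0,-0.04],"yaw":0},{"delta_pos":[0,0,-0.09],"yaw":0},{"delta_pos":[0,0,-0.12],"yaw":0},{"delta_pos":[0.03,0.002,-0.12],"yaw":0},{"delta_pos":[0.075,0.006,-0.12],"yaw":0},{"delta_pos":[0.12,0.01,-0.12],"yaw":0},{"delta_pos":[0.165,0.012,-0.12],"yaw":0},{"delta_pos":[0.21,0.012,-0.12],"yaw":0},{"delta_pos":[0.25,0.012,-0.12],"yaw":0},{"delta_pos":[0.273,0.012,-0.12],"yaw":0},{"delta_pos":[0.273,0.012,-0.12],"yaw":0},{"delta_pos":[0.273,0.012,-0.08],"yaw":0},{"delta_pos":[0.273,0.012,-0.04],"yaw":0},{"delta_pos":[0.273,0.012,-0.02],"yaw":0},{"delta_pos":[0.273,0.012,-0.01],"yaw":0},{"delta_pos":[0.273,0.012,-0.006],"yaw":0},{"delta_pos":[0.273,0.012,-0.002],"yaw":0},{"delta_pos":[0.273,0.012,-0.002],"yaw":0},{"delta_pos":[0.273,0.012,-0.002],"yaw":0}]' && python3 -m crank '[{"delta_pos":[0,0,0],"yaw":0},{"delta_pos":[0,0,0],"yaw":0},{"delta_pos":[0,0,0],"yaw":0},{"delta_pos":[0,0,0],"yaw":0}]' 0.4 20
```

```text
clock: 12.48
tcp_pos: [0.543, -0.0702, 0.0762]
orientation: [[0.0, 1.0, 0.001], [1.0, -0.0, -0.0], [-0.0, 0.001, -1.0]]
force: [0.2, 0.2, -0.2]
width: 0.0231
grip_force: 20.0
clock: 12.98
tcp_pos: [0.5428, -0.0701, 0.0758]
orientation: [[0.0, 1.0, -0.0], [1.0, -0.0, -0.0], [-0.0, -0.0, -1.0]]
force: [0.7, 1.0, 0.3]
width: 0.0531
grip_force: 0.0
```

```bash
python3 -m crank '[{"delta_pos":[0,0,-0.03],"yaw":0},{"delta_pos":[0,0,-0.07],"yaw":0},{"delta_pos":[-0.03,-0.01,-0.1],"yaw":0},{"delta_pos":[-0.08,-0.03,-0.1],"yaw":0},{"delta_pos":[-0.13,-0.05,-0.1],"yaw":0},{"delta_pos":[-0.18,-0.07,-0.1],"yaw":0},{"delta_pos":[-0.22,-0.09,-0.1],"yaw":0},{"delta_pos":[-0.25,-0.1,-0.1],"yaw":0},{"delta_pos":[-0.27,-0.104,-0.1],"yaw":0},{"delta_pos":[-0.27,-0.104,-0.1],"yaw":0},{"delta_pos":[-0.27,-0.104,-0.06],"yaw":0},{"delta_pos":[-0.27,-0.104,-0.03],"yaw":0},{"delta_pos":[-0.27,-0.104,-0.01],"yaw":0},{"delta_pos":[-0.27,-0.104,0.002],"yaw":0},{"delta_pos":[-0.27,-0.104,0.002],"yaw":0},{"delta_pos":[-0.27,-0.104,0.002],"yaw":0}]' && python3 -m crank '[{"delta_pos":[0,0,0],"yaw":0},{"delta_pos":[0,0,0],"yaw":0},{"delta_pos":[0,0,0],"yaw":0},{"delta_pos":[0,0,0],"yaw":0},{"delta_pos":[0,0,0],"yaw":0},{"delta_pos":[0,0,0],"yaw":0}]' 1 20
```

```text
clock: 14.98
tcp_pos: [0.4393, -0.3402, 0.0746]
orientation: [[-0.0, 1.0, 0.001], [1.0, 0.0, -0.001], [-0.001, 0.001, -1.0]]
force: [0.3, 0.4, -0.2]
width: 0.0529
grip_force: 0.0
clock: 15.72
tcp_pos: [0.4389, -0.3402, 0.0739]
orientation: [[0.0, 1.0, 0.0], [1.0, -0.0, -0.0], [-0.0, 0.0, -1.0]]
force: [0.2, -0.1, 1.4]
width: 0.0235
grip_force: 20.0
```

```bash
python3 -m crank '[{"delta_pos":[0,0,-0.04],"yaw":0},{"delta_pos":[0,0,-0.09],"yaw":0},{"delta_pos":[0,0,-0.13],"yaw":0},{"delta_pos":[0.03,0.02,-0.13],"yaw":0},{"delta_pos":[0.07,0.04,-0.13],"yaw":0},{"delta_pos":[0.11,0.065,-0.13],"yaw":0},{"delta_pos":[0.15,0.09,-0.13],"yaw":0},{"delta_pos":[0.2,0.12,-0.13],"yaw":0},{"delta_pos":[0.25,0.15,-0.13],"yaw":0},{"delta_pos":[0.3,0.18,-0.13],"yaw":0},{"delta_pos":[0.34,0.2,-0.13],"yaw":0},{"delta_pos":[0.3692,0.2127,-0.13],"yaw":0},{"delta_pos":[0.3692,0.2127,-0.13],"yaw":0},{"delta_pos":[0.3692,0.2127,-0.08],"yaw":0},{"delta_pos":[0.3692,0.2127,-0.04],"yaw":0},{"delta_pos":[0.3692,0.2127,-0.02],"yaw":0},{"delta_pos":[0.3692,0.2127,-0.008],"yaw":0},{"delta_pos":[0.3692,0.2127,-0.002],"yaw":0},{"delta_pos":[0.3692,0.2127,-0.002],"yaw":0},{"delta_pos":[0.3692,0.2127,-0.002],"yaw":0}]' && python3 -m crank '[{"delta_pos":[0,0,0],"yaw":0},{"delta_pos":[0,0,0],"yaw":0},{"delta_pos":[0,0,0],"yaw":0},{"delta_pos":[0,0,0],"yaw":0}]' 0.4 20
```

```text
clock: 18.23
tcp_pos: [0.6517, 0.029, 0.0764]
orientation: [[0.0, 1.0, 0.001], [1.0, -0.0, -0.0], [-0.0, 0.001, -1.0]]
force: [-0.3, 0.1, -2.3]
width: 0.0232
grip_force: 20.0
clock: 18.73
tcp_pos: [0.6516, 0.0291, 0.0758]
orientation: [[0.0, 1.0, 0.0], [1.0, -0.0, -0.0], [-0.0, 0.0, -1.0]]
force: [0.2, 0.4, 0.1]
width: 0.0529
grip_force: 0.0
```

```bash
python3 -m crank '[{"delta_pos":[0,0,-0.05],"yaw":0},{"delta_pos":[0,0,-0.1],"yaw":0},{"delta_pos":[0.01,-0.01,-0.1],"yaw":-8.5},{"delta_pos":[0.03,-0.03,-0.1],"yaw":-18.5},{"delta_pos":[0.06,-0.055,-0.1],"yaw":-28.5},{"delta_pos":[0.09,-0.08,-0.1],"yaw":-38.5},{"delta_pos":[0.12,-0.11,-0.1],"yaw":-48.5},{"delta_pos":[0.15,-0.14,-0.1],"yaw":-58.5},{"delta_pos":[0.18,-0.16,-0.1],"yaw":-68.5},{"delta_pos":[0.1967,-0.174,-0.1],"yaw":-78.5},{"delta_pos":[0.1967,-0.174,-0.1],"yaw":-88.5},{"delta_pos":[0.1967,-0.174,-0.1],"yaw":-88.5},{"delta_pos":[0.1967,-0.174,-0.05],"yaw":-88.5},{"delta_pos":[0.1967,-0.174,-0.02],"yaw":-88.5},{"delta_pos":[0.1967,-0.174,0],"yaw":-88.5},{"delta_pos":[0.1967,-0.174,0.01],"yaw":-88.5},{"delta_pos":[0.1967,-0.174,0.017],"yaw":-88.5},{"delta_pos":[0.1967,-0.174,0.017],"yaw":-88.5}]' 0.4 20 && python3 -m crank '[{"delta_pos":[0,0,0],"yaw":0},{"delta_pos":[0,0,0],"yaw":0},{"delta_pos":[0,0,0],"yaw":0},{"delta_pos":[0,0,0],"yaw":0},{"delta_pos":[0,0,0],"yaw":0},{"delta_pos":[0,0,0],"yaw":0}]' 1 25
```

```text
clock: 20.98
tcp_pos: [0.4777, 0.2257, 0.0589]
orientation: [[-1.0, 0.027, 0.0], [0.027, 1.0, 0.0], [-0.0, 0.0, -1.0]]
force: [0.5, 0.9, -0.1]
width: 0.0531
grip_force: 0.0
clock: 21.72
tcp_pos: [0.4777, 0.2268, 0.0589]
orientation: [[-1.0, 0.026, 0.001], [0.026, 1.0, 0.002], [-0.001, 0.002, -1.0]]
force: [0.7, 6.1, -0.2]
width: 0.0122
grip_force: 25.0
```

```bash
python3 -m crank '[{"delta_pos":[0,0.0012,0],"yaw":5},{"delta_pos":[0,0.0012,0],"yaw":12},{"delta_pos":[0,0.0012,0],"yaw":19},{"delta_pos":[0,0.0012,0],"yaw":26},{"delta_pos":[0,0.0012,0],"yaw":33},{"delta_pos":[0,0.0012,0],"yaw":38},{"delta_pos":[0,0.0012,0],"yaw":41},{"delta_pos":[0,0.0012,0],"yaw":41},{"delta_pos":[0,0.0012,0],"yaw":41}]' && python3 -m crank '[{"delta_pos":[0,0,0],"yaw":0},{"delta_pos":[0,0,0],"yaw":0},{"delta_pos":[0,0,0],"yaw":0},{"delta_pos":[0,0,-0.05],"yaw":0},{"delta_pos":[0,0,-0.09],"yaw":0},{"delta_pos":[0,0,-0.09],"yaw":0}]' 0.4 20
```

```text
clock: 22.85
tcp_pos: [0.4777, 0.227, 0.0589]
orientation: [[-0.738, 0.675, 0.0], [0.675, 0.738, 0.0], [-0.0, 0.0, -1.0]]
force: [-0.2, -0.3, 1.4]
width: 0.0118
grip_force: 25.0
clock: 23.6
tcp_pos: [0.4787, 0.2273, 0.1514]
orientation: [[-0.737, 0.676, 0.006], [0.676, 0.737, 0.001], [-0.003, 0.005, -1.0]]
force: [-0.5, -0.3, -0.5]
width: 0.0527
grip_force: 0.0
```

```bash
python3 -m crank '[{"delta_pos":[0.02,0.013,0],"yaw":10},{"delta_pos":[0.05,0.035,0],"yaw":20},{"delta_pos":[0.08,0.055,0],"yaw":30},{"delta_pos":[0.0968,0.067,0],"yaw":40},{"delta_pos":[0.0968,0.067,0],"yaw":49},{"delta_pos":[0.0968,0.067,0],"yaw":49},{"delta_pos":[0.0968,0.067,0.04],"yaw":49},{"delta_pos":[0.0968,0.067,0.07],"yaw":49},{"delta_pos":[0.0968,0.067,0.088],"yaw":49},{"delta_pos":[0.0968,0.067,0.094],"yaw":49},{"delta_pos":[0.0968,0.067,0.094],"yaw":49}]' 0.4 15 && python3 -m crank '[{"delta_pos":[0,0,0],"yaw":0},{"delta_pos":[0,0,0],"yaw":0},{"delta_pos":[0,0,0],"yaw":0},{"delta_pos":[0,0,0],"yaw":0},{"delta_pos":[0,0,0],"yaw":0},{"delta_pos":[0,0,0],"yaw":0}]' 1 15
```

```text
clock: 24.98
tcp_pos: [0.4516, 0.3416, 0.0547]
orientation: [[0.025, 1.0, -0.0], [1.0, -0.025, -0.0], [-0.0, -0.0, -1.0]]
force: [-0.1, -0.1, 0.8]
width: 0.053
grip_force: 0.0
clock: 25.72
tcp_pos: [0.4517, 0.3418, 0.0549]
orientation: [[0.026, 1.0, 0.0], [1.0, -0.026, 0.0], [0.0, 0.0, -1.0]]
force: [0.4, 0.0, 2.2]
width: 0.0159
grip_force: 15.0
```

```bash
python3 -m crank '[{"delta_pos":[0,0.01,0],"yaw":0},{"delta_pos":[0,0.02,0],"yaw":0},{"delta_pos":[0,0.03,0],"yaw":0},{"delta_pos":[0,0.0363,0],"yaw":0},{"delta_pos":[0,0.0363,0],"yaw":0},{"delta_pos":[0,0.0363,0],"yaw":0},{"delta_pos":[0,0.0363,0],"yaw":0}]' && python3 -m crank '[{"delta_pos":[0,0,0],"yaw":0},{"delta_pos":[0,0,0],"yaw":0},{"delta_pos":[0,0,0],"yaw":0},{"delta_pos":[0,0,-0.04],"yaw":0},{"delta_pos":[-0.0495,-0.0577,-0.05],"yaw":0},{"delta_pos":[-0.0495,-0.0577,-0.05],"yaw":0},{"delta_pos":[-0.0495,-0.0577,-0.03],"yaw":0},{"delta_pos":[-0.0495,-0.0577,-0.01],"yaw":0},{"delta_pos":[-0.0495,-0.0577,0],"yaw":0},{"delta_pos":[-0.0495,-0.0577,0],"yaw":0}]' 0.4 15 && python3 -m crank '[{"delta_pos":[0,0,0],"yaw":0},{"delta_pos":[0,0,0],"yaw":0},{"delta_pos":[0,0,0],"yaw":0},{"delta_pos":[0,0,0],"yaw":0},{"delta_pos":[0,0,0],"yaw":0},{"delta_pos":[0,0,0],"yaw":0}]' 1 15
```

```text
clock: 26.6
tcp_pos: [0.488, 0.3409, 0.0549]
orientation: [[0.026, 1.0, 0.001], [1.0, -0.026, 0.0], [0.0, 0.001, -1.0]]
force: [1.5, 0.6, 4.5]
width: 0.0163
grip_force: 15.0
clock: 27.85
tcp_pos: [0.4288, 0.2929, 0.0543]
orientation: [[0.026, 1.0, -0.001], [1.0, -0.026, -0.0], [-0.0, -0.001, -1.0]]
force: [0.7, 0.0, 0.1]
width: 0.053
grip_force: 0.0
clock: 28.6
tcp_pos: [0.4295, 0.2929, 0.055]
orientation: [[0.026, 1.0, 0.002], [1.0, -0.026, 0.0], [0.0, 0.002, -1.0]]
force: [3.8, -0.7, 1.0]
width: 0.0161
grip_force: 15.0
```

```bash
python3 -m crank '[{"delta_pos":[0,0.01,0],"yaw":0},{"delta_pos":[0,0.02,0],"yaw":0},{"delta_pos":[0,0.03,0],"yaw":0},{"delta_pos":[0,0.04,0],"yaw":0},{"delta_pos":[0,0.0467,0],"yaw":0},{"delta_pos":[0,0.0467,0],"yaw":0},{"delta_pos":[0,0.0467,0],"yaw":0},{"delta_pos":[0,0.0467,0],"yaw":0}]' && python3 -m crank '[{"delta_pos":[0,0,0],"yaw":0},{"delta_pos":[0,0,0],"yaw":0},{"delta_pos":[0,0,0],"yaw":0},{"delta_pos":[0,0,-0.05],"yaw":0},{"delta_pos":[0,0,-0.1],"yaw":0},{"delta_pos":[0.03,-0.04,-0.14],"yaw":0},{"delta_pos":[0.06,-0.08,-0.16],"yaw":0},{"delta_pos":[0.09,-0.12,-0.18],"yaw":0},{"delta_pos":[0.12,-0.16,-0.18],"yaw":0},{"delta_pos":[0.15,-0.2,-0.18],"yaw":0},{"delta_pos":[0.18,-0.24,-0.18],"yaw":0},{"delta_pos":[0.21,-0.28,-0.18],"yaw":0},{"delta_pos":[0.21,-0.28,-0.18],"yaw":0},{"delta_pos":[0.21,-0.28,-0.18],"yaw":0}]' 0.4 15
cat > look.py <<'E'
import sys
from h import *
k=sys.argv[1]
im=robot.snapshot("top"); sc=robot.snapshot("scene")
cv2.imwrite(f"pics/top{k}.png",im);cv2.imwrite(f"pics/scene{k}.png",sc)
f=lambda i,s,c:cv2.resize(i[s],c,interpolation=cv2.INTER_CUBIC)
A=np.hstack([f(im,np.s_[190:260,105:195],(360,280)),f(im,np.s_[120:220,215:315],(280,280))])
B=np.hstack([f(sc,np.s_[210:310,275:395],(360,300)),f(sc,np.s_[120:245,170:285],(280,300))])
cv2.imwrite(f"pics/look{k}.png",np.vstack([A,B]))
E
python3 look.py 1
```

```text
clock: 29.6
tcp_pos: [0.4758, 0.2917, 0.055]
orientation: [[0.026, 1.0, 0.001], [1.0, -0.026, 0.0], [0.0, 0.001, -1.0]]
force: [1.5, 0.6, 5.9]
width: 0.0158
grip_force: 15.0
clock: 31.35
tcp_pos: [0.2013, 0.5086, 0.2345]
orientation: [[0.026, 1.0, -0.0], [1.0, -0.026, -0.001], [-0.001, -0.0, -1.0]]
force: [-0.2, -0.5, 0.3]
width: 0.0528
grip_force: 0.0
```

View pics/look1.png

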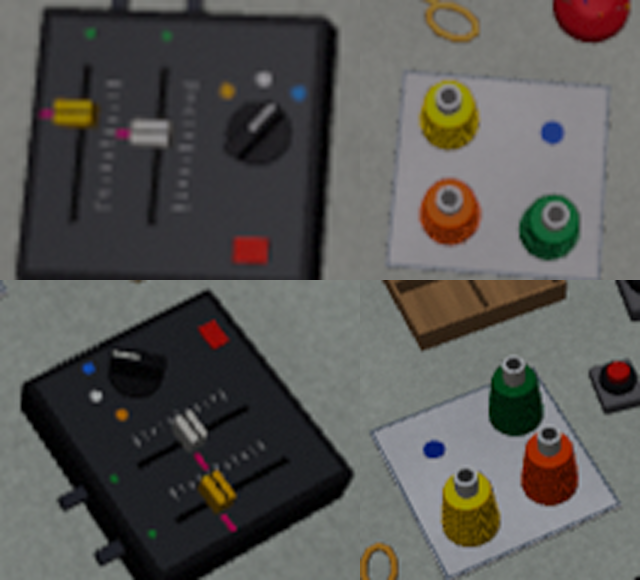

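The picture shows yellow, orange and green standing on their stickers, the knob pointing to the blue dot, and both caps beside their pink marks. I'll check the numbers next.

```bash
cat > chk.py <<'E'
import sys
from h import *
from scipy.ndimage import center_of_mass
k=sys.argv[1]
im=cv2.imread(f"pics/top{k}.png"); sc=cv2.imread(f"pics/scene{k}.png")
for n,i,rr in(("top",im,(105,185,192,268)),("scene",sc,(280,210,395,318))):
    print(n,"mark",[ray(n,c,.045)[:2].round(4).tolist() for a,c in blobs(i,(150,80,60),(175,255,255),rr,3)[:2]],
     "ochre",[(a,ray(n,c,.065)[:2].round(4).tolist()) for a,c in blobs(i,(18,150,60),(30,255,255),rr,20)[:2]])
for nm,lo,hi,s in(("yellow",(22,120,60),(35,255,255),(.6511,.0292)),("orange",(3,150,80),(16,255,255),(.5562,.0273)),("green",(60,120,30),(90,255,255),(.543,-.0702))):
    o=[]
    for n,i in(("top",im),("scene",sc)):
        e=proj(n,[*s,.04]); r=(int(e[0])-22,int(e[1])-28,int(e[0])+22,int(e[1])+28)
        b=blobs(i,lo,hi,r,30)[0]; o.append((b[0],(np.array(b[1])-e).round(1).tolist()))
    print(nm,"thread blob minus expected px",o)
E
python3 chk.py 1; python3 - <<'E'
from h import *
T=lambda u,v:(105+(u-1.5)/4,190+(v-1.5)/4); S=lambda u,v:(275+(u-1)/3,210+(v-281)/3)
print("key",ray("top",T(75,113),.07),ray("scene",S(217.5,491),.07)); print("fill",ray("top",T(150,132),.07),ray("scene",S(190,430),.07))
a=cv2.resize(cv2.imread("pics/top1.png")[205:235,112:152],(400,300),interpolation=cv2.INTER_CUBIC)
b=cv2.resize(cv2.imread("pics/scene1.png")[340-100:390-90,325:375],(400,480),interpolation=cv2.INTER_CUBIC)
cv2.imwrite("pics/line1.png",np.hstack([np.vstack([a,np.zeros((180,400,3),np.uint8)]),b]))
E
```

```text
top mark [[0.4773, 0.314], [0.4896, 0.3649]] ochre [(65, [0.4874, 0.341])]
scene mark [[0.4874, 0.36], [0.4751, 0.3112]] ochre [(86, [0.4863, 0.3409])]
yellow thread blob minus expected px [(318, [0.2, 2.3]), (493, [0.3, 3.3])]
orange thread blob minus expected px [(287, [0.3, 2.1]), (286, [-1.5, 0.1])]
green thread blob minus expected px [(276, [-1.3, 2.3]), (182, [-1.6, -2.0])]
key [0.48702461 0.33811096 0.07      ] [0.48909678 0.34326223 0.07      ]
fill [0.47542317 0.29004386 0.07      ] [0.4770545  0.29366379 0.07      ]
```

View pics/line1.png

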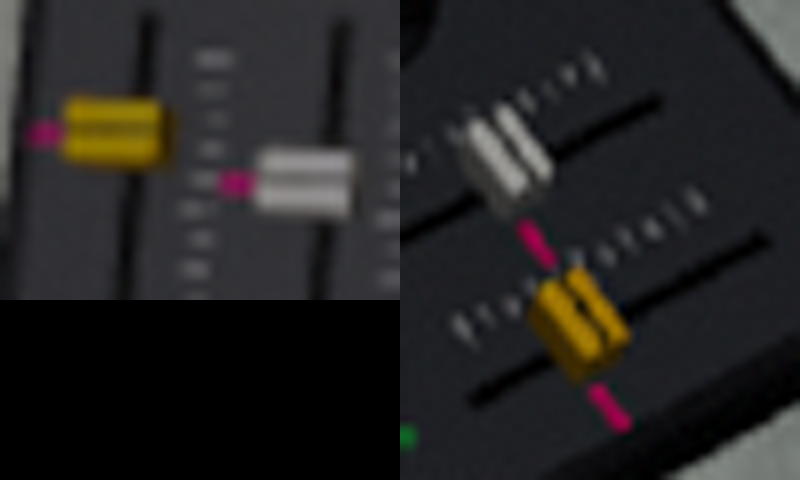

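```bash
python3 - <<'E'
from h import *
for nm,t,s in(("key",(112,128),(185,306)),("fill",(303,182),(110,157))):
    print(nm,ray("top",(112+(t[0]-4.5)/10,205+(t[1]-4.5)/10),.07)[:2],ray("scene",(325+(s[0]-3.5)/8,240+(s[1]-3.5)/8),.07)[:2])
E
```

```text
key [0.48834736 0.33978222] [0.48500254 0.33972384]
fill [0.47509828 0.29071695] [0.47574654 0.29306426]
```

```bash
python3 -m crank '[{"delta_pos":[-0.04,0.018,0],"yaw":-8},{"delta_pos":[-0.08,0.035,0],"yaw":-16},{"delta_pos":[-0.12,0.053,0],"yaw":-24},{"delta_pos":[-0.16,0.07,0],"yaw":-32},{"delta_pos":[-0.2,0.088,0],"yaw":-40},{"delta_pos":[-0.24,0.106,0],"yaw":-48},{"delta_pos":[-0.28,0.123,0],"yaw":-56},{"delta_pos":[-0.33,0.145,0],"yaw":-64},{"delta_pos":[-0.38,0.167,0],"yaw":-72},{"delta_pos":[-0.43,0.19,0],"yaw":-80},{"delta_pos":[-0.48,0.211,0],"yaw":-88},{"delta_pos":[-0.52,0.229,0.03],"yaw":-91.5},{"delta_pos":[-0.5467,0.2404,0.06],"yaw":-91.5},{"delta_pos":[-0.5467,0.2404,0.11],"yaw":-91.5},{"delta_pos":[-0.5467,0.2404,0.16],"yaw":-91.5},{"delta_pos":[-0.5467,0.2404,0.16],"yaw":-91.5},{"delta_pos":[-0.5467,0.2404,0.16],"yaw":-91.5}]' 1 10; python3 look.py 2
```

```text
clock: 33.58
tcp_pos: [0.4278, -0.0446, 0.0763]
orientation: [[-1.0, 0.001, 0.002], [0.001, 1.0, -0.001], [-0.002, -0.001, -1.0]]
force: [-0.0, -0.6, 0.8]
width: 0.0006
grip_force: 0.0
```

View pics/look2.png

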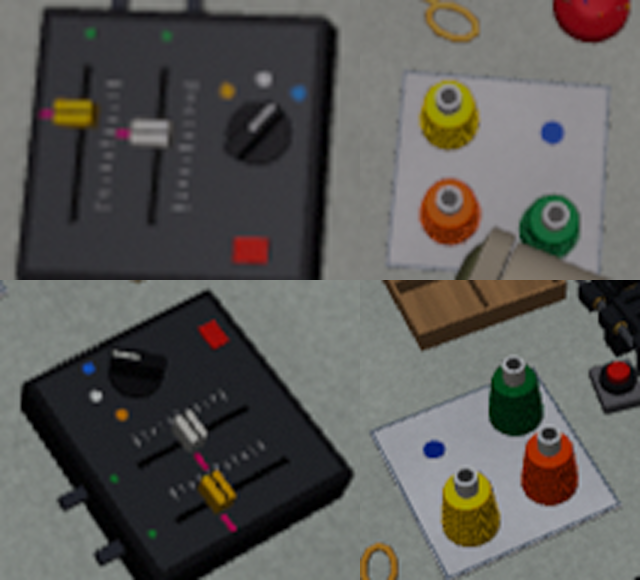

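Nothing has changed: the cones, selector and faders are all in place. Pressing now.

```bash
python3 -m crank '[{"delta_pos":[0,0,0.02],"yaw":0},{"delta_pos":[0,0,0.031],"yaw":0},{"delta_pos":[0,0,0.035],"yaw":0},{"delta_pos":[0,0,0.037],"yaw":0},{"delta_pos":[0,0,0.039],"yaw":0},{"delta_pos":[0,0,0.04],"yaw":0},{"delta_pos":[0,0,0.04],"yaw":0}]'
```

```text
clock: 34.55
tcp_pos: [0.4272, -0.044, 0.0349]
orientation: [[-1.0, 0.0, 0.001], [0.0, 1.0, -0.0], [-0.001, -0.0, -1.0]]
force: [-0.3, 0.7, 4.5]
width: 0.0007
grip_force: 2.2
```

```bash
python3 -m crank '[{"delta_pos":[0,0,0.001],"yaw":0},{"delta_pos":[0,0,0.002],"yaw":0},{"delta_pos":[0,0,0.002],"yaw":0},{"delta_pos":[0,0,0.002],"yaw":0}]'
```

```text
clock: 35.05
tcp_pos: [0.4273, -0.044, 0.0341]
orientation: [[-1.0, -0.0, 0.002], [-0.0, 1.0, -0.001], [-0.002, -0.001, -1.0]]
force: [-5.9, 2.7, 25.6]
width: 0.0007
grip_force: 12.8
```

```bash
python3 -m crank '[{"delta_pos":[0,0,-0.02],"yaw":0},{"delta_pos":[0,0,-0.07],"yaw":0},{"delta_pos":[0,0,-0.12],"yaw":0},{"delta_pos":[-0.005,0.03,-0.12],"yaw":8},{"delta_pos":[-0.01,0.07,-0.12],"yaw":17},{"delta_pos":[-0.018,0.11,-0.12],"yaw":26},{"delta_pos":[-0.025,0.15,-0.12],"yaw":35},{"delta_pos":[-0.03,0.19,-0.12],"yaw":44},{"delta_pos":[-0.037,0.23,-0.12],"yaw":53},{"delta_pos":[-0.044,0.27,-0.12],"yaw":62},{"delta_pos":[-0.05,0.31,-0.12],"yaw":72},{"delta_pos":[-0.056,0.35,-0.12],"yaw":82},{"delta_pos":[-0.0608,0.385,-0.12],"yaw":91.5},{"delta_pos":[-0.0608,0.385,-0.12],"yaw":91.5},{"delta_pos":[-0.0608,0.385,-0.08],"yaw":91.5},{"delta_pos":[-0.0608,0.385,-0.05],"yaw":91.5},{"delta_pos":[-0.0608,0.385,-0.03],"yaw":91.5},{"delta_pos":[-0.0608,0.385,-0.023],"yaw":91.5},{"delta_pos":[-0.0608,0.385,-0.023],"yaw":91.5}]' 0.4 15 && python3 -m crank '[{"delta_pos":[0,0,0],"yaw":0},{"delta_pos":[0,0,0],"yaw":0},{"delta_pos":[0,0,0],"yaw":0},{"delta_pos":[0,0,0],"yaw":0},{"delta_pos":[0,0,0],"yaw":0},{"delta_pos":[0,0,0],"yaw":0}]' 1 15
```

```text
clock: 37.42
tcp_pos: [0.488, 0.3406, 0.0559]
orientation: [[0.026, 1.0, -0.0], [1.0, -0.026, -0.0], [-0.0, -0.0, -1.0]]
force: [0.1, 1.3, 0.9]
width: 0.0531
grip_force: 0.0
clock: 38.17
tcp_pos: [0.488, 0.3411, 0.0559]
orientation: [[0.026, 1.0, 0.0], [1.0, -0.026, 0.0], [0.0, 0.0, -1.0]]
force: [0.1, -0.1, 1.9]
width: 0.0155
grip_force: 15.0
```

```bash
python3 -m crank '[{"delta_pos":[0,-0.012,0],"yaw":0},{"delta_pos":[0,-0.024,0],"yaw":0},{"delta_pos":[0,-0.036,0],"yaw":0},{"delta_pos":[0,-0.046,0],"yaw":0},{"delta_pos":[0,-0.052,0],"yaw":0},{"delta_pos":[0,-0.056,0],"yaw":0},{"delta_pos":[0,-0.058,0],"yaw":0},{"delta_pos":[0,-0.058,0],"yaw":0},{"delta_pos":[0,-0.058,0],"yaw":0}]'
```

```text
clock: 39.3
tcp_pos: [0.4307, 0.3426, 0.0559]
orientation: [[0.026, 1.0, 0.001], [1.0, -0.026, 0.0], [0.0, 0.001, -1.0]]
force: [4.9, -2.5, 3.2]
width: 0.0156
grip_force: 15.0
```

```bash
python3 -m crank '[{"delta_pos":[0,-0.001,0],"yaw":0},{"delta_pos":[0,-0.002,0],"yaw":0},{"delta_pos":[0,-0.002,0],"yaw":0},{"delta_pos":[0,-0.002,0],"yaw":0}]'
```

```text
clock: 39.8
tcp_pos: [0.4305, 0.3426, 0.0559]
orientation: [[0.027, 1.0, 0.005], [1.0, -0.027, 0.001], [0.001, 0.005, -1.0]]
force: [13.2, -2.5, -2.0]
width: 0.0161
grip_force: 15.0
```

```bash
python3 -m crank '[{"delta_pos":[0,0.002,0],"yaw":0},{"delta_pos":[0,0.002,0],"yaw":0},{"delta_pos":[0,0.002,0],"yaw":0},{"delta_pos":[0,0.002,-0.04],"yaw":0},{"delta_pos":[-0.0496,0.0488,-0.05],"yaw":0},{"delta_pos":[-0.0496,0.0488,-0.05],"yaw":0},{"delta_pos":[-0.0496,0.0488,-0.03],"yaw":0},{"delta_pos":[-0.0496,0.0488,-0.01],"yaw":0},{"delta_pos":[-0.0496,0.0488,0],"yaw":0},{"delta_pos":[-0.0496,0.0488,0],"yaw":0}]' 0.4 15 && python3 -m crank '[{"delta_pos":[0,0,0],"yaw":0},{"delta_pos":[0,0,0],"yaw":0},{"delta_pos":[0,0,0],"yaw":0},{"delta_pos":[0,0,0],"yaw":0},{"delta_pos":[0,0,0],"yaw":0},{"delta_pos":[0,0,0],"yaw":0}]' 1 15 && python3 -m crank '[{"delta_pos":[0,-0.012,0],"yaw":0},{"delta_pos":[0,-0.024,0],"yaw":0},{"delta_pos":[0,-0.034,0],"yaw":0},{"delta_pos":[0,-0.042,0],"yaw":0},{"delta_pos":[0,-0.046,0],"yaw":0},{"delta_pos":[0,-0.048,0],"yaw":0},{"delta_pos":[0,-0.048,0],"yaw":0},{"delta_pos":[0,-0.048,0],"yaw":0}]'
```

```text
clock: 41.05
tcp_pos: [0.4748, 0.292, 0.0552]
orientation: [[0.026, 1.0, -0.002], [1.0, -0.026, -0.0], [-0.0, -0.002, -1.0]]
force: [-0.5, -0.2, 0.2]
width: 0.0531
grip_force: 0.0
clock: 41.8
tcp_pos: [0.4755, 0.2918, 0.0559]
orientation: [[0.026, 1.0, 0.0], [1.0, -0.026, 0.0], [0.0, 0.0, -1.0]]
force: [-0.4, -1.3, 2.7]
width: 0.0157
grip_force: 15.0
clock: 42.8
tcp_pos: [0.4294, 0.293, 0.056]
orientation: [[0.026, 1.0, 0.004], [1.0, -0.026, 0.0], [0.001, 0.004, -1.0]]
force: [8.7, -3.5, -1.5]
width: 0.0156
grip_force: 15.0
```

```bash
python3 -m crank '[{"delta_pos":[0,0.001,0],"yaw":0},{"delta_pos":[0,0.001,0],"yaw":0},{"delta_pos":[0,0.001,0],"yaw":0},{"delta_pos":[0,0,-0.05],"yaw":0},{"delta_pos":[0,0,-0.1],"yaw":0},{"delta_pos":[0.03,-0.04,-0.14],"yaw":0},{"delta_pos":[0.06,-0.08,-0.16],"yaw":0},{"delta_pos":[0.09,-0.11,-0.18],"yaw":0},{"delta_pos":[0.12,-0.15,-0.18],"yaw":0},{"delta_pos":[0.15,-0.19,-0.18],"yaw":0},{"delta_pos":[0.18,-0.22,-0.18],"yaw":0},{"delta_pos":[0.21,-0.24,-0.18],"yaw":0},{"delta_pos":[0.21,-0.24,-0.18],"yaw":0},{"delta_pos":[0.21,-0.24,-0.18],"yaw":0}]' 0.4 15; python3 look.py 3; python3 chk.py 3
```

```text
clock: 44.55
tcp_pos: [0.1932, 0.5087, 0.2355]
orientation: [[0.026, 1.0, -0.0], [1.0, -0.026, -0.001], [-0.001, -0.0, -1.0]]
force: [-0.2, 0.3, -0.8]
width: 0.0526
grip_force: 0.0
top mark [[0.4771, 0.3111], [0.4896, 0.361]] ochre [(69, [0.4314, 0.3427])]
scene mark [[0.4874, 0.36], [0.4751, 0.3112]] ochre [(91, [0.4291, 0.342])]
yellow thread blob minus expected px [(319, [0.2, 2.3]), (497, [0.3, 3.3])]
orange thread blob minus expected px [(288, [0.3, 2.1]), (281, [-1.6, -0.0])]
green thread blob minus expected px [(276, [-1.3, 2.3]), (170, [-1.6, -2.5])]
```

View pics/look3.png

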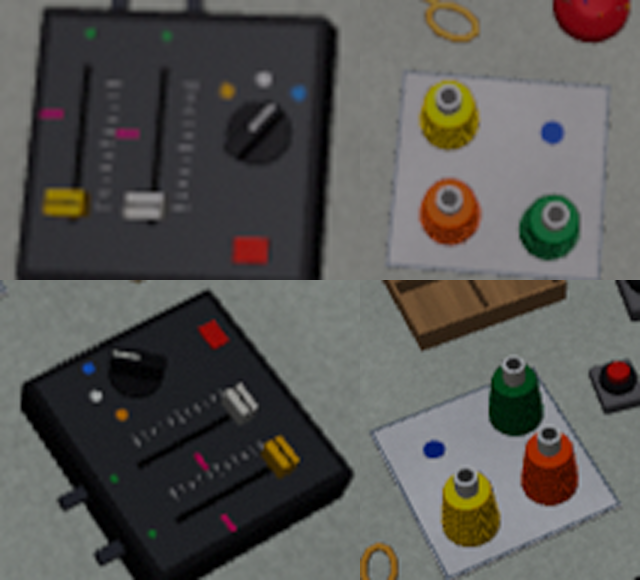

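View pics/scene3.png

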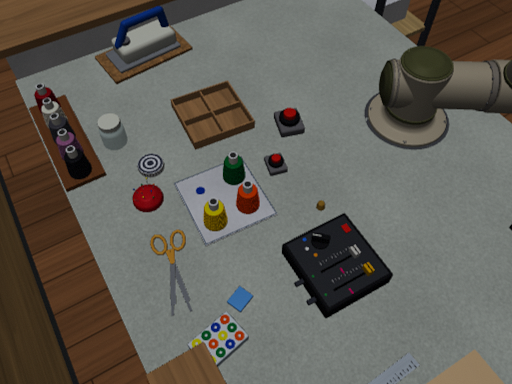

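Both faders are fully down, the selector points to the blue dot, the three cones stand on their stickers, and the other sewing things have not moved. Handing in.

```bash
python3 -c "
from plant import robot
print(robot.hand_in())"
```

```text
the job is handed in; nothing more can be done
None
```

The job is handed in at about 45 s: the orange, green and yellow cones stand on their stickers (no blue cone was in the tray), the selector is on daylight, the faders were set level with the pink marks, the release was pressed fully, and both faders are back all the way down; no verdict was returned.

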